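Hang the lift-off guard door on the label printer

ROBOT

A 6-joint arm with a two-finger parallel gripper is mounted at the origin on the work surface. World frame = base frame: x ahead of the robot, y to its left, z up, the work surface at z = 0. Lengths are in m, angles in degrees, forces in N, time in s.
With the tool pointing down it reaches from about 0.325 to 1 m from the base axis. Payload 5.1 kg.
Tool frame: the origin (TCP) lies at the very end of the fingers, on their centre line; the grasp point (between the pads) lies 19 mm behind it; z points along the fingers, y is the line along which they close (so a half turn about z gives the same grasp; the last joint's range is limited). The gripper opens to 85 mm and grips with 20 to 120 N. Pads are 22 mm wide; open, the fingers measure 114 mm over their backs; the gripper's body (76 mm by 85 mm) begins 54 mm behind the grasp point. The pads swing forward as they close: fully open they stand 13 mm farther back than shut.
Start: joints at [-76.696, 7.093, 94.555, -0, 78.352, -4.733], TCP at [0.201, -0.618, 0.231] pointing down, gripper open.
Joint ranges: [-149.61, 149.61], [-58.7, 133.49], [1.44, 155.28], [-77.14, 257.14], [18.33, 153.61], [-166.67, 166.67]. Speed limits (degrees/s): [147.25, 147.25, 180, 180, 180, 180].

INTERFACE

Orientations are given as a 3x3 rotation matrix whose columns are the frame's x, y, z axes.
In Python, from bench import ctrl gives the robot as it stands. The module is installed in compiled form; this text tells all that it offers.
- The arm moves only by the shell command python3 -m handwheel 'ROWS' [FORCE]. ROWS is JSON, one flat list of numbers, 7 for each row, row after row: the finger opening in mm, from 0 to 85.4, then the shift along the world's x, y, z in mm, then the turn, a rotation vector about the world's x, y, z in degrees. A call has 1 to 12 rows; each row is the pose to reach, as a shift and turn from the pose commanded when the call began; what a row does not reach only later rows make up. A row lasts 1/8 s, in which the tool goes at most 62.5 mm and 10.7 degrees, less where a joint would pass 70% of its speed; a pose out of reach is approached as far as the arm can. A call with a gripper value outside its range is refused whole. The fingers move at their own pace and stop on an object; FORCE is the grip in N (left out, the last holds). Time passes only in rows, so rows that repeat a pose let the fingers close. It gives the time, the measured TCP pose, the force, the opening and the grip force at its end, in the units of the state.
- ctrl.observe(): the state, without advancing time (a new reading comes with each control period).
- ctrl.camera(name): name is "scene" or "top" or "wrist"; returns (picture, depth): 420x560x3 uint8, red, green, blue; 420x560 float32, m along the optical axis (not along the pixel's ray), 0 where there is no reading.
- ctrl.camera_info(name): a dict with "fov_y" (degrees; the focal length in pixels is half the picture's height over the tangent of half this angle, whatever the lens; pixels are square), "cx", "cy" (the principal point, pixels), "R" (3x3) and "t" (3): a world point X has camera coordinates R X + t; the wrist camera has in their place "mount" (4x4, takes a point from camera to tool coordinates, whose origin is the TCP and whose axes are the flange's). Camera axes: x right, y down, z forward; pixel columns grow to the right and rows downward; lengths in m; the calibration is good to about 2 mm. A picture is of the moment at which its call begins: read the wrist's pose just before it. camera_info takes no time and is no camera call.
- ctrl.close_job(): hands the job in; it is judged then, once.
The state is a dict: "clock": time; "joint_positions": joint angles; "joint_velocities": joint speeds; "joint_torque": joint torques, N m; "position": TCP position; "orientation": TCP orientation; "contact_force": force on the tool from outside, world axes, zero at the start; "moment": the same for the moment, N m; "width": finger opening in m; "finger_force": force on a finger pad.
Only numpy, scipy, OpenCV 4.12 (cv2) and the standard library are available. Lean on these libraries where they do the work, as an engineer would, in place of code of your own. Each camera call takes 0.05 s, during which the arm holds its last target. There are 200 camera calls.

TASK

Take the green guard door out of its black holder and hang it on the label printer: with the door standing open, well away from shut, feel for the two upright hinge pins and lower both hinge knuckles fully home onto them together, without dropping or forcing anything. Then swing the door shut against its rubber stop and let go. Leave the phone stand, the mug and the label roll where they are.

Things in the scene. Friction and masses are not known exactly. Their poses are not given: they have to be found in the camera images.
- door: Loose green guard door with a black window, 0.20-0.33 kg, upright in the holder at first. Origin: on its hinge axis at the level of the panel's lower edge; +x along its width away from the hinge, y across its thickness (-y is the outer face once hung), z up. Panel 12 mm thick (y -6..6), x 12..172, z 0..170 mm. Hung and home, the origin is 30 mm above the table.
- door_tab (a point): Middle of the green grip tab that stands up from the door's top edge, about over the centre of mass: door frame (90, 0, 194) mm. The tab is 40 mm along the door's x (70..110), 12 mm thick (y), and reaches from z 170 to 215 mm. Grip it firmly from above across its thickness: a push at the knuckles, 90 mm away, can twist the door in the grip. Axes as the door's.
- knuckle_low (a point): Centre of the lower end of the lower steel knuckle, door frame (0, 0, 20) mm. Both knuckles are upright tubes on the door's hinge axis, 24 mm outside and 12.2 mm inside diameter, 24 mm tall, open through, no bevel: z 20..44 and z 126..150 mm in the door frame.
- printer: White desktop label printer, fixed, 220 x 180 x 210 mm (x, y, z). Origin: centre of its underside. Open bay in its -y side (face at y = -90 mm). Hinge pins 20 mm off that face near its -x corner. Door shut: its axes are parallel to the printer's. Open by angle a: door yaw = printer yaw - a (at 90 degrees the door's +x points along the printer's -y).
- hinge_mark (a point): Where the door's origin would lie when hung if the hinge plate were clamped in mid-slot: printer frame (-100, -110, 30) mm, axes as the printer's. The steel plate with both pins is really clamped up to 6.5 mm either way from here along the printer's x (not y), differently each time, not measured: find the pins by feel or sight. It does not yield to gentle forces.
- pin_mark (a point): Middle of the lower pin's tip if the plate were in mid-slot (same unknown shift), 70 mm above the table. Two greased brass pins on one upright axis, 10 mm diameter, 20 mm tall, flat 9 mm tips with a 1 mm high bevel, on 20 mm shoulders 50 and 156 mm above the table; tips at 70 and 176 mm. Knuckles rest on the shoulders when home; tips are met with the door origin at 50 mm.
- door_stop (a point): Middle of the front of the rubber stop strip, 14 mm proud of the printer's -y face: printer frame (62, -104, 115) mm, 16 mm wide, 150 mm tall. The shut door's inner face rests on it. Near the hinge a grey keeper lip (x -78..-52, out to y -115, z 206..212 mm) lies 6 mm over the shut door's top edge: the door cannot be put on while shut. The hung door turns easily and may spring back a few degrees from the stop unless let go slowly.
- holder: Black upright holder, fixed. Origin: centre of its underside; x along the slot. Base 150 x 90 x 12 mm, on which the door's lower edge stands between two walls 120 mm long reaching 44 mm above the table, slot 16 mm wide. The door's grip tab is near the middle of the slot, the door's +x along the holder's +x.
- phone_stand: Green stand holding a black phone, loose bystander, about 75 mm wide and 165 mm tall, origin at the centre of its underside.
- mug: White mug, loose bystander, 80 mm diameter, 90 mm tall, origin at the centre of its underside.
- label_roll: Standing roll of white labels, loose bystander, 76 mm diameter, 50 mm tall, origin at the centre of its underside.
Not all that is in view belongs to the job. Of the things like the door, leave any that is pink, red or white; of the rest the smaller one is meant.

How it is judged (in metres and radians):
On the way:
1. the door is fully down on both pins, upright, while still open by more than 35 degrees (z of door in the frame of printer between 0.026 and 0.034 m and y of door in the frame of printer between -0.114 and -0.106 m and x of door in the frame of printer between -0.112 and -0.088 m and angle between door's own z axis and vertical below 0.06 rad and angle between the x axis of door and the x axis of printer, either way round above 0.61 rad), for 0.2 s.
At the end, for the whole second after the job is handed in: The door hangs on both pins: its origin 30 mm above the table within 4 mm, on the hinge axis within 4 mm across the slot and within 12 mm of the mark along it, upright within 0.06 rad; it is shut within 0.09 rad (5 degrees), at rest and let go (z of door in the frame of printer between 0.026 and 0.034 m and y of door in the frame of printer between -0.114 and -0.106 m and x of door in the frame of printer between -0.112 and -0.088 m and angle between door's own z axis and vertical below 0.06 rad and angle between the x axis of door and the x axis of printer, either way round below 0.09 rad and angular speed of door below 0.05 rad/s); the robot touches nothing.
It fails at once if the printer, its hinge or its stop is pushed or struck with more than 30 N (contact force between anything else and printer above 30 N).
It fails at once if the phone stand is moved more than 20 mm (distance of phone_stand from where it was at the start of the episode above 0.02 m).
It fails at once if the mug is moved more than 20 mm (distance of mug from where it was at the start of the episode above 0.02 m).
It fails at once if the label roll is moved more than 20 mm (distance of label_roll from where it was at the start of the episode above 0.02 m).
It also fails if it takes over 67 s, if anything falls off the work surface, if the arm or the gripper's body presses on something with over 40 N, if the wrist force passes 120 N, or if a joint passes its speed limit or range.

## Working session

There is one attempt and no reset: what is moved stays moved. The work goes in short steps, Python scripts to look and compute and a shell command to move; the robot and the scene stay as the last step left them, time stands still between calls to the robot, and variables do not carry over. Pictures are saved under pics/ and viewed, at most 10 in all, crops included, and the job is handed in when it is done.

```bash
mkdir -p pics
cat > h.py <<'E'
import numpy as np, cv2
from bench import ctrl
def K(n):
    i=ctrl.camera_info(n); f=210/np.tan(np.radians(i["fov_y"]/2)); return f,i["cx"],i["cy"],i
def pose(n,st=None):
    f,cx,cy,i=K(n)
    if "R" in i: R=np.array(i["R"]);t=np.array(i["t"]); return R.T,-R.T@t
    M=np.array(i["mount"]); O=np.array(st["orientation"]).reshape(3,3)
    return O@M[:3,:3], O@M[:3,3]+np.array(st["position"])
def pts(n,depth,st=None):
    f,cx,cy,i=K(n); v,u=np.mgrid[:420,:560]
    A,o=pose(n,st)
    d=np.stack([(u-cx)/f*depth,(v-cy)/f*depth,depth],-1)
    return d@A.T+o
def ray(n,u,v,z,st=None):
    f,cx,cy,i=K(n);A,o=pose(n,st); d=A@np.array([(u-cx)/f,(v-cy)/f,1]); return o+d*(z-o[2])/d[2]
def snap(n,fn):
    st=ctrl.observe(); p,d=ctrl.camera(n); cv2.imwrite(fn,p[:,:,::-1]); np.savez(fn+'.npz',p=p,d=d,pos=st["position"],ori=st["orientation"]); return st,p,d
E
python3 - <<'E'
from h import *
for n in("scene","top"):
    st,p,d=snap(n,f"pics/{n}0.png"); i=K(n); print(n,i[:3],pose(n)[1].round(3),(d==0).mean(), i[3].keys())
print(st)
a=cv2.imread("pics/scene0.png");b=cv2.imread("pics/top0.png")
E
```

```text
scene (np.float64(423.01862430371733), 276.0005075051112, 212.42350795871525) [ 1.163 -0.229  1.118] 0.0041921768707483 dict_keys(['fov_y', 'cx', 'cy', 'R', 't'])
top (np.float64(411.8757340274336), 286.0132711579593, 212.31645840137472) [ 4.250e-01 -1.000e-03  1.183e+00] 0.004034863945578232 dict_keys(['fov_y', 'cx', 'cy', 'R', 't'])
{'clock': 0.05, 'joint_positions': array([-7.66951392e+01,  7.13427762e+00,  9.46322855e+01, -8.46381893e-04,
        7.83508930e+01, -4.73046439e+00]), 'joint_velocities': array([-0.1342586 , -0.06598892, -0.06610335, -0.0727942 , -0.09608984,
        0.02341255]), 'joint_torque': array([-2.13838680e-04, -4.25217104e+01, -3.66940928e+01, -2.31900003e-04,
        4.10504319e-03,  2.29161500e-06]), 'position': array([ 0.2010971 , -0.61748614,  0.23006271]), 'orientation': array([[ 9.50864924e-01,  3.09605654e-01, -4.85849522e-04],
       [ 3.09605997e-01, -9.50862850e-01,  1.99164189e-03],
       [ 1.54647329e-04, -2.04420434e-03, -9.99997899e-01]]), 'contact_force': array([ 1.75405247, -0.02233807, -0.26355511]), 'moment': array([0.01324971, 0.03221659, 0.0352728 ]), 'finger_force': 0.0, 'width': 0.0854386755209238}
```

View pics/scene0.png

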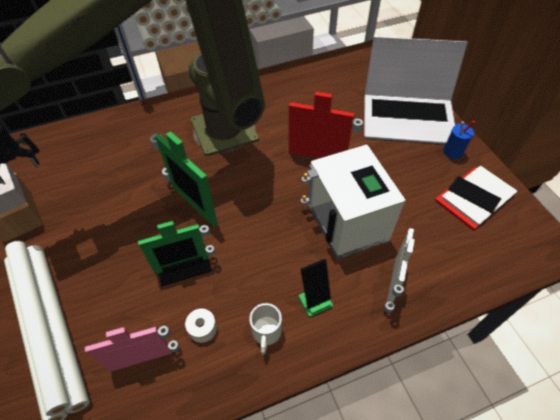

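View pics/top0.png

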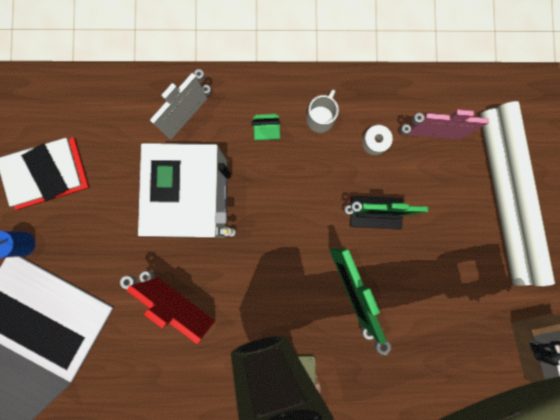

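The scene view shows the target green door in its black holder at about (175,248). The larger green door, a decoy, is at (188,180), with pink, red and white doors elsewhere. The printer is at (357,200) with its pins at (305,185). In the top view the target is at (390,209), its knuckles at (352,208), and the printer at (183,190) with its pins at (228,232).

Run:
```python
from h import *
for n,box in(("top",(340,195,435,222)),("scene",(130,215,222,290))):
    z=np.load(f"pics/{n}0.png.npz");p,d=z["p"],z["d"];P=pts(n,d)
    hsv=cv2.cvtColor(p,cv2.COLOR_RGB2HSV)
    m=(hsv[...,0]>45)&(hsv[...,0]<80)&(hsv[...,1]>120)&(hsv[...,2]>50)&(d>0)
    b=np.zeros_like(m);x0,y0,x1,y1=box;b[y0:y1,x0:x1]=1
    q=P[m&b]; print(n,len(q),"min",q.min(0).round(3),"max",q.max(0).round(3))
    for lo,hi in((.19,.24),(.165,.19),(.01,.165)):
        s=q[(q[:,2]>lo)&(q[:,2]<hi)]
        if len(s)<5: continue
        c=s[:,:2].mean(0); w=np.linalg.svd(s[:,:2]-c,full_matrices=False)[2][0]
        t=(s[:,:2]-c)@w
        print(lo,len(s),"c",s.mean(0).round(4),"yaw",np.degrees(np.arctan2(w[1],w[0])).round(2),"ext",t.min().round(3),t.max().round(3),"zmax",np.percentile(s[:,2],97).round(4))
    # printer top
    v=(P[...,2]>.195)&(P[...,2]<.225)&(hsv[...,1]<60)&(hsv[...,2]>90)&(P[...,1]>0.1)&(P[...,1]<.6)
    k,l,stt,_=cv2.connectedComponentsWithStats(v.astype(np.uint8)); j=1+np.argmax(stt[1:,4])
    s=P[l==j]; r=cv2.minAreaRect((s[:,:2]*1000).astype(np.float32)); print("printer top",len(s),s.mean(0).round(3),r, cv2.boxPoints(r).round(0).tolist())
    print("img box",stt[j])
    # highest points in scene near path
z=np.load("pics/top0.png.npz");d=z["d"];P=pts("top",d)
for nm,(x0,y0,x1,y1) in dict(mug=(300,85,342,132),roll=(360,120,395,155),phone=(248,110,285,142),big=(325,245,395,360),pins=(215,222,240,242)).items():
    q=P[y0:y1,x0:x1].reshape(-1,3);q=q[(q[:,2]>.03)];print(nm,q.min(0).round(3),q.max(0).round(3))
```

```text
top 480 min [ 0.495 -0.422  0.   ] max [ 0.532 -0.213  0.232]
0.19 118 c [ 0.5037 -0.2867  0.2215] yaw -94.37 ext -0.017 0.022 zmax 0.2302
0.165 257 c [ 0.5038 -0.2869  0.1815] yaw -93.22 ext -0.074 0.083 zmax 0.1867
0.01 98 c [ 0.5095 -0.2919  0.0924] yaw -87.67 ext -0.078 0.073 zmax 0.1637
printer top 6080 [0.54  0.224 0.21 ] ((546.9156494140625, 221.09100341796875), (205.27850341796875, 219.94757080078125), 89.71424102783203) [[436.0, 119.0], [656.0, 118.0], [657.0, 323.0], [437.0, 324.0]]
img box [ 139  144   88   93 6080]
scene 1262 min [ 0.326 -0.396 -0.004] max [ 0.519 -0.149  0.23 ]
0.19 190 c [ 0.5096 -0.2866  0.2139] yaw -91.88 ext -0.02 0.019 zmax 0.2295
0.165 407 c [ 0.5087 -0.2908  0.1777] yaw -93.05 ext -0.081 0.078 zmax 0.1854
0.01 604 c [ 0.4962 -0.2769  0.1025] yaw 109.52 ext -0.088 0.152 zmax 0.1634
printer top 3692 [0.556 0.225 0.21 ] ((547.665771484375, 225.40032958984375), (205.8270721435547, 226.8079071044922), 89.52848052978516) [[433.0, 123.0], [660.0, 122.0], [662.0, 327.0], [435.0, 329.0]]
img box [ 308  145   97   79 3692]
mug [ 0.425 -0.168  0.03 ] [ 8.410e-01 -1.000e-03  1.183e+00]
roll [ 0.425 -0.325  0.03 ] [ 7.480e-01 -1.000e-03  1.183e+00]
phone [ 0.425 -0.008  0.035] [0.772 0.063 1.183]
big [ 0.159 -0.263  0.03 ] [ 4.250e-01 -1.000e-03  1.183e+00]
pins [ 0.425 -0.001  0.031] [0.472 0.169 1.183]
```

```bash
python3 -m handwheel '[85,40,40,60,0,0,10, 85,80,85,90,0,0,20, 85,120,130,100,0,0,30, 85,160,175,100,0,0,40, 85,200,220,100,0,0,50, 85,240,260,100,0,0,60, 85,275,300,100,0,0,69, 85,305,331,100,0,0,69, 85,305,331,100,0,0,69, 85,305,331,100,0,0,69]'
python3 - <<'E'
from h import *
st,p,d=snap("wrist","pics/w1.png"); print(st["clock"],st["position"],st["orientation"].round(3),K("wrist"))
z=np.load("pics/top0.png.npz");P=pts("top",z["d"]);hsv=cv2.cvtColor(z["p"],cv2.COLOR_RGB2HSV)
g=(hsv[...,1]>120)&(hsv[...,0]>45)&(hsv[...,0]<80)
q=P[108:145,245:287][(z["d"]>0)[108:145,245:287]];q=q[q[:,2]>.012];print("phone",q.min(0),q.max(0))
E
```

```text
clock: 1.35
position: [0.5058, -0.2873, 0.3308]
orientation: [[0.052, 0.999, -0.001], [0.999, -0.052, 0.0], [0.0, -0.001, -1.0]]
contact_force: [-0.5, 0.2, 0.4]
width: 0.0848
finger_force: 0.0
1.35 [ 0.50583626 -0.28727898  0.33079743] [[ 0.052  0.999 -0.001]
 [ 0.999 -0.052  0.   ]
 [ 0.    -0.001 -1.   ]] (np.float64(342.02077755406106), 282.2309579488145, 208.87803441822888, {'fov_y': 63.0996657037138, 'cx': 282.2309579488145, 'cy': 208.87803441822888, 'mount': array([[ 4.79523400e-04, -9.50658315e-01, -3.10239486e-01,
         7.99894104e-02],
       [ 9.99999276e-01,  1.13351930e-04,  1.19831328e-03,
         5.61994777e-04],
       [-1.10402024e-03, -3.10239836e-01,  9.50657680e-01,
        -1.43765512e-01],
       [ 0.00000000e+00,  0.00000000e+00,  0.00000000e+00,
         1.00000000e+00]])})
phone [ 0.71468519 -0.00791426  0.01202787] [0.78767572 0.0641614  0.17137274]
```

View pics/w1.png

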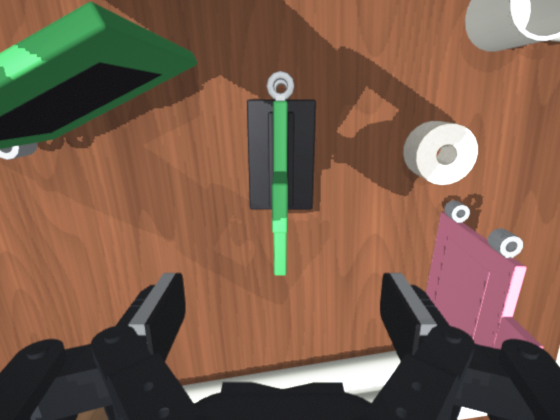

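Wrist view: the door runs straight down column 280. Its top knuckle ring is at (280,86), and the tab is at about rows 170–275.

Run:
```python
from h import *
z=np.load("pics/w1.png.npz");st=dict(position=z["pos"],orientation=z["ori"]);p,d=z["p"],z["d"];P=pts("wrist",d,st)
hsv=cv2.cvtColor(p,cv2.COLOR_RGB2HSV)
m=(hsv[...,0]>45)&(hsv[...,0]<80)&(hsv[...,1]>120)&(d>0);m[:,:255]=0;m[:,310:]=0
for lo,hi in((.222,.24),(.175,.192)):
    mm=m&(P[...,2]>lo)&(P[...,2]<hi); s=P[mm]; zz=np.median(s[:,2])
    r=cv2.minAreaRect((s[:,:2]*1000).astype(np.float32)); v,u=np.nonzero(mm)
    print(len(s),"z",zz.round(4),"rect",r,"uv",u.min(),u.max(),v.min(),v.max())
# knuckle ring
q=P[70:102,262:298];dd=d[70:102,262:298];k=(q[...,2]>.12)&(q[...,2]<.2)&(dd>0);s=q[k];top=s[s[:,2]>.155];print("knuckle",len(top),top.mean(0).round(4),cv2.minEnclosingCircle((top[:,:2]*1000).astype(np.float32)),np.median(top[:,2]))
```

```text
731 z 0.2278 rect ((504.5365905761719, -286.6123962402344), (39.55469512939453, 11.446526527404785), 87.07263946533203) uv 272 287 181 231
1517 z 0.1829 rect ((504.6258544921875, -289.325927734375), (158.39498901367188, 11.919548034667969), 87.02690124511719) uv 273 287 101 274
knuckle 489 [ 0.5094 -0.1979  0.1636] ((509.41839599609375, -198.5223388671875), 12.742263793945312) 0.16276685389828727
```

```bash
python3 -m handwheel '[60,-1.3,0.3,-50,0,0,0, 40,-1.3,0.3,-100,0,0,0, 40,-1.3,0.3,-135,0,0,0, 40,-1.3,0.3,-140,0,0,0, 0,-1.3,0.3,-140,0,0,0, 0,-1.3,0.3,-140,0,0,0, 0,-1.3,0.3,-140,0,0,0, 0,-1.3,0.3,-140,0,0,0, 0,-1.3,0.3,-140,0,0,0, 0,-1.3,0.3,-140,0,0,0]' 110
```

```text
clock: 2.65
position: [0.5059, -0.2879, 0.1939]
orientation: [[0.052, 0.999, 0.003], [0.999, -0.052, -0.003], [-0.003, 0.003, -1.0]]
contact_force: [-1.1, -2.8, 5.8]
width: 0.0106
finger_force: 108.4
```

```bash
python3 -m handwheel '[0,0,0,10,0,0,0, 0,0,0,25,0,0,0, 0,0,0,40,0,0,0, 0,0,0,55,0,0,0, 0,0,0,70,0,0,0, 0,0,0,70,0,0,0, 0,0,0,70,0,0,0]'
python3 - <<'E'
from h import *
z0=snap("wrist","pics/w2.png");st,p,d=z0;P=pts("wrist",d,st)
print(st["position"],st["orientation"].round(4),st["contact_force"],st["moment"],st["width"])
hsv=cv2.cvtColor(p,cv2.COLOR_RGB2HSV)
m=(hsv[...,0]>45)&(hsv[...,0]<80)&(hsv[...,1]>120)&(d>0);m[:,:245]=0;m[:,320:]=0
s=P[m&(P[...,2]>.225)];
for lo,hi in((.225,.262),(.262,.31)):
    s=P[m&(P[...,2]>lo)&(P[...,2]<hi)]
    if len(s)>20: print(len(s),np.median(s[:,2]),cv2.minAreaRect((s[:,:2]*1000).astype(np.float32)), np.polyfit(s[:,1],s[:,2],1))
# knuckle gray
k=(d>0)&(hsv[...,1]<90)&(P[...,2]>.17)&(P[...,2]<.27);k[:,:245]=0;k[:,320:]=0;k[200:]=0
s=P[k];print("kn",len(s));t=s[s[:,2]>np.percentile(s[:,2],60)-.004];print(np.median(s[:,2]),cv2.minEnclosingCircle((t[:,:2]*1000).astype(np.float32)),t.mean(0))
E
```

```text
clock: 3.52
position: [0.5047, -0.2866, 0.2609]
orientation: [[0.052, 0.999, -0.001], [0.999, -0.052, 0.0], [0.0, -0.001, -1.0]]
contact_force: [0.0, 0.5, -2.5]
width: 0.0105
finger_force: 107.3
[ 0.50472577 -0.28660072  0.26089941] [[ 5.170e-02  9.987e-01 -6.000e-04]
 [ 9.987e-01 -5.170e-02  5.000e-04]
 [ 4.000e-04 -7.000e-04 -1.000e+00]] [ 0.04793936  0.51564155 -2.4642777 ] [ 0.04713101 -0.00224463  0.03360446] 0.010459451102985457
3294 0.25000641127351453 ((505.4546203613281, -287.25885009765625), (157.35385131835938, 11.912755012512207), 87.1269302368164) [-0.00065662  0.25016239]
3522 0.2946802921315338 ((505.5044250488281, -285.7641906738281), (41.030677795410156, 12.212998390197754), 88.17855834960938) [-0.33758579  0.19660331]
kn 1645
0.2299804452933787 ((510.0599365234375, -196.53843688964844), 12.276599884033203) [ 0.50997645 -0.19625091  0.23019479]
```

View pics/w2.png

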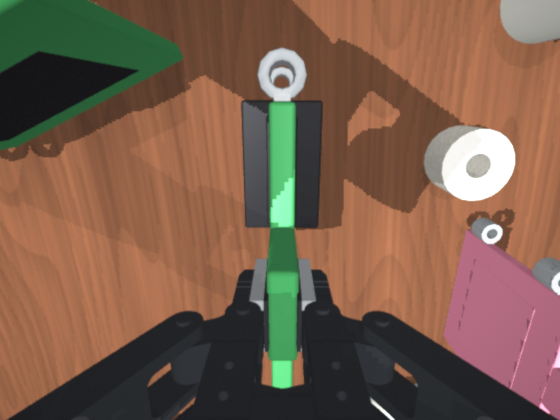

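The door is held level (top-edge slope about 0) with its knuckle ring at (282,75). Next I'll carry it to 60 mm short of the pins and look.

```bash
python3 -m handwheel '[0,-5,20,0,0,0,0, 0,-13,55,0,0,0,0, 0,-24,100,0,0,0,0, 0,-35,145,0,0,0,0, 0,-46,190,0,0,0,0, 0,-56,230,0,0,0,0, 0,-61,250,0,0,0,0, 0,-63,259,0,0,0,0, 0,-63,259,0,0,0,0, 0,-63,259,0,0,0,0]'
python3 - <<'E'
from h import *
st,p,d=snap("wrist","pics/w3.png");print(st["position"],st["orientation"].round(4))
E
```

```text
clock: 4.82
position: [0.442, -0.0283, 0.2612]
orientation: [[0.052, 0.999, -0.0], [0.999, -0.052, -0.0], [-0.0, -0.0, -1.0]]
contact_force: [1.3, -0.1, -1.6]
width: 0.0105
finger_force: 107.4
[ 0.44197551 -0.02825257  0.26119546] [[ 5.240e-02  9.986e-01 -3.000e-04]
 [ 9.986e-01 -5.240e-02 -2.000e-04]
 [-2.000e-04 -3.000e-04 -1.000e+00]]
```

View pics/w3.png

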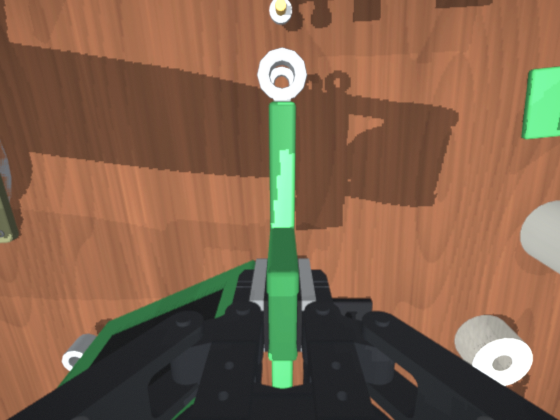

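The brass upper pin tip is at about (281,5) on its shoulder ring at (281,10), straight ahead of the knuckle ring at (282,75).

Run:
```python
from h import *
z=np.load("pics/w3.png.npz");st=dict(position=z["pos"],orientation=z["ori"]);p,d=z["p"],z["d"];P=pts("wrist",d,st)
hsv=cv2.cvtColor(p,cv2.COLOR_RGB2HSV)
m=(hsv[...,0]>18)&(hsv[...,0]<36)&(hsv[...,1]>90)&(hsv[...,2]>140);m[30:]=0;m[:,:260]=0;m[:,305:]=0
v,u=np.nonzero(m);print("brass",len(u),u.min(),u.max(),v.min(),v.max());s=P[m&(d>0)];print(s.round(4)[:60:4]);
t=s[s[:,2]>.172];print("tip",len(t),t.mean(0),cv2.minEnclosingCircle((t[:,:2]*1000).astype(np.float32)))
def ring(k):
    s=P[k];zz=np.percentile(s[:,2],70);t=s[abs(s[:,2]-zz)<.004];return len(t),zz.round(4),cv2.minEnclosingCircle((t[:,:2]*1000).astype(np.float32)),cv2.fitEllipse(cv2.convexHull((t[:,:2]*1000).astype(np.float32)))
k=(d>0)&(P[...,2]>.2);k[:40]=0;k[102:]=0;k[:,250:]&=True;k[:,:250]=0;k[:,315:]=0
print("kn",ring(k))
k=(d>0)&(P[...,2]>.14)&(P[...,2]<.165);k[30:]=0;k[:,:262]=0;k[:,302:]=0;print("sh",ring(k))
```

```text
brass 33 276 285 5 14
[[0.4533 0.1268 0.0706]
 [0.4524 0.1245 0.0709]
 [0.4472 0.1238 0.0721]
 [0.4454 0.1252 0.0622]
 [0.4488 0.1231 0.0714]
 [0.4524 0.1243 0.0648]
 [0.4488 0.1228 0.0692]
 [0.447  0.124  0.0601]
 [0.4479 0.123  0.0569]]
tip 0 [nan nan nan] ((0.0, 0.0), 0.0)
kn (1517, np.float64(0.2307), ((447.11163330078125, 61.4542350769043), 12.576844215393066), ((447.22039794921875, 61.80116653442383), (23.26337432861328, 24.516944885253906), 169.90562438964844))<stdin>:6: RuntimeWarning: Mean of empty slice.
  ret = um.true_divide(
Traceback (most recent call last):
IndexError: index -1 is out of bounds for axis 0 with size 0
```

```bash
python3 -m handwheel '[0,1,20,0,0,0,0, 0,1.5,35,0,0,0,0, 0,1.5,35,0,0,0,0, 0,1.5,35,0,0,0,0]'
python3 - <<'E'
from h import *
st,p,d=snap("wrist","pics/w4.png");print(st["position"],st["orientation"].round(4))
P=pts("wrist",d,st)
hsv=cv2.cvtColor(p,cv2.COLOR_RGB2HSV)
m=(hsv[...,0]>18)&(hsv[...,0]<36)&(hsv[...,1]>90)&(hsv[...,2]>140);m[80:]=0;m[:,:240]=0;m[:,320:]=0
v,u=np.nonzero(m);print("brass",len(u),u.min(),u.max(),v.min(),v.max())
for lo,hi in((.165,.185),(.05,.08),(.145,.16)):
    b=(d>0)&(P[...,2]>lo)&(P[...,2]<hi)&(abs(P[...,0]-.448)<.015)&(P[...,1]>.08)&(P[...,1]<.14)
    s=P[b]; 
    if len(s)>5: v,u=np.nonzero(b);zz=np.percentile(s[:,2],80);t=s[abs(s[:,2]-zz)<.003]; print(lo,len(s),zz,cv2.minEnclosingCircle((t[:,:2]*1000).astype(np.float32)),t.mean(0).round(4),u.min(),u.max(),v.min(),v.max())
k=(d>0)&(P[...,2]>.22);k[:30]=0;k[102:]=0;k[:,:250]=0;k[:,315:]=0
s=P[k];print(len(s),np.median(s[:,2]),cv2.fitEllipse(cv2.convexHull((s[:,:2]*1000).astype(np.float32))))
cv2.imwrite("pics/w4c.png",cv2.resize(p[:110,220:350,::-1],None,fx=5,fy=5,interpolation=cv2.INTER_NEAREST))
E
```

```text
clock: 5.38
position: [0.4435, 0.0069, 0.2613]
orientation: [[0.052, 0.999, -0.0], [0.999, -0.052, -0.0], [-0.0, -0.0, -1.0]]
contact_force: [0.4, -0.5, -1.8]
width: 0.0102
finger_force: 107.3
[0.44345979 0.00692486 0.26127442] [[ 5.170e-02  9.987e-01 -2.000e-04]
 [ 9.987e-01 -5.170e-02 -5.000e-04]
 [-5.000e-04 -1.000e-04 -1.000e+00]]
brass 44 273 287 27 38
0.165 276 0.17760788394602578 ((449.2744140625, 127.71504211425781), 5.035004138946533) [0.4492 0.1275 0.177 ] 272 288 16 37
0.05 14 0.05171611440729888 ((449.6012878417969, 130.4305419921875), 9.454019546508789) [0.4507 0.1308 0.0511] 271 291 46 49
0.145 632 0.15763844289893786 ((449.2932434082031, 129.51409912109375), 11.617753028869629) [0.4494 0.1282 0.157 ] 265 295 10 48
1581 0.23027540453748815 ((448.672119140625, 96.79766845703125), (23.299591064453125, 24.8421688079834), 170.8777313232422)
```

View pics/w4c.png

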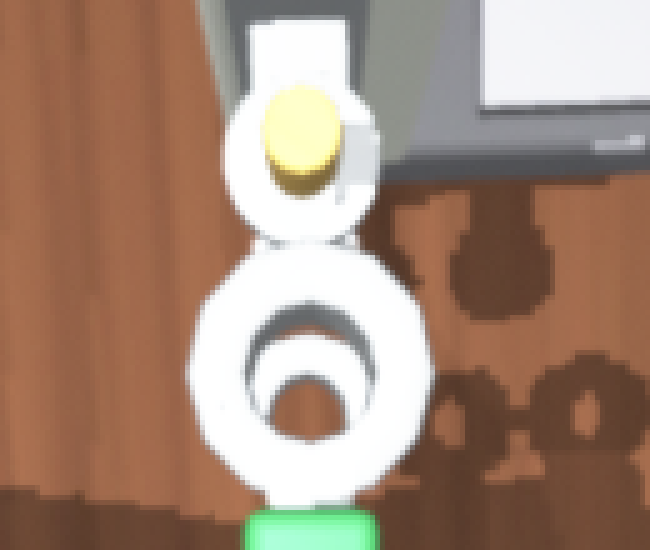

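The crop shows the pin tip at full-image (280,26) and the knuckle ring centre at about (282,75). The remaining shift is about (+0.6, +30.7) mm. I'll move over the pins with roughly 10 mm of height clearance, then look through the ring.

```bash
python3 -m handwheel '[0,0.3,10,-8,0,0,0, 0,0.6,20,-14,0,0,0, 0,0.6,28,-18,0,0,0, 0,0.6,30.7,-20,0,0,0, 0,0.6,30.7,-22,0,0,0, 0,0.6,30.7,-22,0,0,0, 0,0.6,30.7,-22,0,0,0]'
python3 - <<'E'
from h import *
st,p,d=snap("wrist","pics/w5.png");print(st["position"],st["orientation"].round(4),st["contact_force"])
P=pts("wrist",d,st)
k=(d>0)&(P[...,2]>.2);k[:30]=0;k[102:]=0;k[:,:250]=0;k[:,315:]=0
s=P[k];print(len(s),np.median(s[:,2]),cv2.fitEllipse(cv2.convexHull((s[:,:2]*1000).astype(np.float32))))
hsv=cv2.cvtColor(p,cv2.COLOR_RGB2HSV)
m=(hsv[...,0]>15)&(hsv[...,0]<36)&(hsv[...,1]>80)&(hsv[...,2]>60)&(d>0)&(P[...,2]>.165)&(P[...,2]<.19);m[110:]=0;m[:,:255]=0;m[:,310:]=0
s=P[m];print(len(s))
if len(s)>8: print(np.median(s,axis=0),s.min(0),s.max(0),cv2.minEnclosingCircle((s[:,:2]*1000).astype(np.float32)))
cv2.imwrite("pics/w5c.png",cv2.resize(p[:110,220:350,::-1],None,fx=5,fy=5,interpolation=cv2.INTER_NEAREST))
E
```

```text
clock: 6.3
position: [0.4441, 0.0378, 0.2395]
orientation: [[0.052, 0.999, 0.0], [0.999, -0.052, -0.0], [-0.0, 0.0, -1.0]]
contact_force: [0.1, 0.8, -2.9]
width: 0.0103
finger_force: 107.4
[0.44414881 0.03775406 0.23953887] [[ 5.210e-02  9.986e-01  4.000e-04]
 [ 9.986e-01 -5.210e-02 -1.000e-04]
 [-1.000e-04  4.000e-04 -1.000e+00]] [ 0.05744681  0.75793692 -2.90102267]
1996 0.20834840901941099 ((449.9247741699219, 138.5065460205078), (28.976181030273438, 46.067962646484375), 176.86944580078125)
223
[0.449163   0.12752677 0.17714966] [0.44489197 0.12312411 0.17530719] [0.45355888 0.13219139 0.17952937] ((449.2469787597656, 127.57206726074219), 4.660721778869629)
```

View pics/w5c.png

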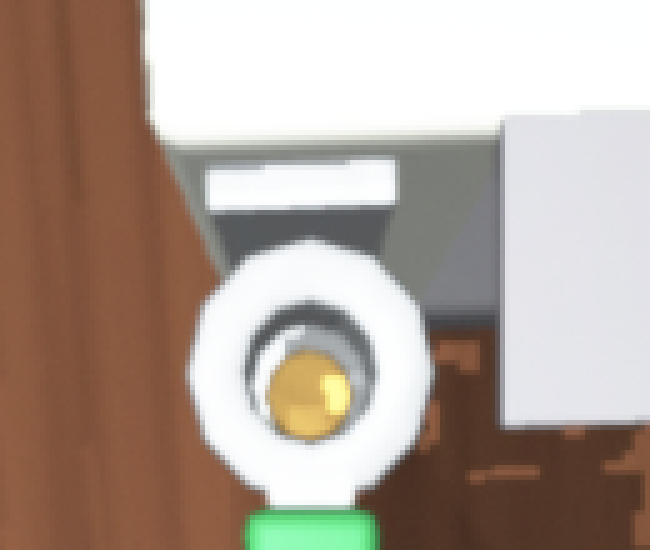

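Through the ring the whole pin tip is visible at about (282,79). Measured pin and knuckle axes agree within 0.2 mm, so I'll descend gently.

```bash
python3 -m handwheel '[0,0,0,-4,0,0,0, 0,0,0,-7,0,0,0, 0,0,0,-9,0,0,0, 0,0,0,-11,0,0,0, 0,0,0,-13,0,0,0, 0,0,0,-13,0,0,0]'
```

```text
clock: 7.1
position: [0.4439, 0.038, 0.2261]
orientation: [[0.052, 0.999, -0.0], [0.999, -0.052, 0.0], [0.0, -0.0, -1.0]]
contact_force: [-0.7, 0.2, -2.1]
width: 0.0103
finger_force: 107.3
```

```bash
python3 -m handwheel '[0,0,0,-3,0,0,0, 0,0,0,-6,0,0,0, 0,0,0,-9,0,0,0, 0,0,0,-12,0,0,0, 0,0,0,-14,0,0,0, 0,0,0,-15,0,0,0, 0,0,0,-16,0,0,0, 0,0,0,-16,0,0,0]'
```

```text
clock: 8.1
position: [0.4446, 0.0379, 0.2114]
orientation: [[0.052, 0.999, 0.002], [0.999, -0.052, -0.0], [-0.0, 0.002, -1.0]]
contact_force: [0.4, -0.9, 3.7]
width: 0.0107
finger_force: 108.2
```

The door is home: its origin is at about 30 mm and the force is 3.7 N. Before swinging, I'll regrip 10 mm higher on the tab so the fingertips clear the printer top (210 mm).

```bash
python3 -m handwheel '[0,0,0,1,0,0,0, 0,0,0,1,0,0,0, 22,0,0,1,0,0,0, 22,0,0,1,0,0,0, 22,0,0,1,0,0,0, 22,0,0,11,0,0,0, 22,0,0,11,0,0,0, 0,0,0,11,0,0,0, 0,0,0,11,0,0,0, 0,0,0,11,0,0,0, 0,0,0,11,0,0,0]' 40
python3 - <<'E'
from h import *
st,p,d=snap("wrist","pics/w6.png");P=pts("wrist",d,st);hsv=cv2.cvtColor(p,cv2.COLOR_RGB2HSV)
m=(hsv[...,0]>45)&(hsv[...,0]<80)&(hsv[...,1]>120)&(d>0);m[:,:245]=0;m[:,320:]=0
s=P[m&(P[...,2]>.185)&(P[...,2]<.21)];print(st["position"],np.median(s[:,2]),cv2.minAreaRect((s[:,:2]*1000).astype(np.float32)),np.polyfit(s[:,1],s[:,2],1)[0])
E
```

```text
clock: 9.48
position: [0.4443, 0.0378, 0.222]
orientation: [[0.052, 0.999, 0.001], [0.999, -0.052, -0.0], [-0.0, 0.001, -1.0]]
contact_force: [-1.0, -1.4, 5.6]
width: 0.0114
finger_force: 41.9
[0.44429638 0.03784952 0.22199968] 0.19975233741907944 ((444.8514404296875, 34.10020065307617), (159.3254852294922, 11.456331253051758), 87.26853942871094) 0.024204883490517543
```

```bash
python3 -m handwheel '[0,4.7,0,1,0,0,3, 0,9.4,0,1,0,0,6, 0,18.8,1,1,0,0,12, 0,28,2.9,1,0,0,18, 0,37,5.8,1,0,0,24, 0,45.6,9.6,1,0,0,30, 0,53.8,14.2,1,0,0,36, 0,61.4,19.8,1,0,0,42, 0,68.4,26,1,0,0,48, 0,68.4,26,1,0,0,48]'
```

```text
clock: 10.78
position: [0.5122, 0.0643, 0.222]
orientation: [[-0.707, 0.707, -0.002], [0.707, 0.707, 0.0], [0.001, -0.001, -1.0]]
contact_force: [-1.7, 1.0, 3.4]
width: 0.0112
finger_force: 41.6
```

```bash
python3 -m handwheel '[0,3.2,3.5,0,0,0,3, 0,6.3,7,0,0,0,6, 0,11.9,14.6,0,0,0,12, 0,16.6,22.8,0,0,0,18, 0,20.5,31.4,0,0,0,24, 0,23.5,40.3,0,0,0,30, 0,25.4,49.5,0,0,0,36, 0,26.2,55.7,0,0,0,40, 0,26.2,55.7,0,0,0,40]'
python3 - <<'E'
from h import *
st,p,d=snap("wrist","pics/w7.png");P=pts("wrist",d,st);hsv=cv2.cvtColor(p,cv2.COLOR_RGB2HSV)
m=(hsv[...,0]>45)&(hsv[...,0]<80)&(hsv[...,1]>120)&(d>0);m[:,:230]=0;m[:,330:]=0
s=P[m&(P[...,2]>.185)&(P[...,2]<.21)];print(st["position"],np.median(s[:,2]),cv2.minAreaRect((s[:,:2]*1000).astype(np.float32)))
w=(d>0)&(P[...,2]>.2)&(P[...,2]<.216)&(hsv[...,1]<70)&(P[...,1]>.13)
s=P[w];s=s[(s[:,0]>.51)&(s[:,0]<.65)];
b=np.digitize(s[:,0],np.linspace(.51,.65,15));e=np.array([[np.median(s[b==i,0]),np.percentile(s[b==i,1],2)] for i in range(1,15) if (b==i).sum()>10]);print(e.round(4).tolist());
if len(e)>3: print(np.degrees(np.arctan(np.polyfit(e[:,0],e[:,1],1)[0])))
E
```

```text
clock: 11.9
position: [0.5377, 0.1197, 0.2219]
orientation: [[-0.996, 0.088, -0.002], [0.088, 0.996, -0.0], [0.002, -0.0, -1.0]]
contact_force: [-4.2, 1.7, 2.7]
width: 0.011
finger_force: 41.6
[0.53772412 0.11971915 0.22192819] 0.19955797323155497 ((542.6558837890625, 119.65310668945312), (11.554766654968262, 159.73472595214844), 85.1214599609375)
[[0.5151, 0.1478], [0.5249, 0.1477], [0.5349, 0.1475], [0.545, 0.1474], [0.5548, 0.1471], [0.5649, 0.1482], [0.5745, 0.1559], [0.5847, 0.1901], [0.5947, 0.2016], [0.6057, 0.1796], [0.6133, 0.1821], [0.625, 0.2353], [0.6343, 0.1657], [0.6439, 0.1726]]
23.02278654869843
```

View pics/w7.png

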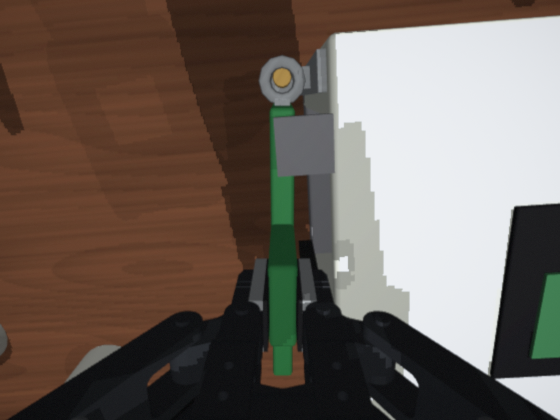

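The picture shows the door seated, with the pin visible in the ring at (282,77) and the door already passing under the keeper lip. It is about 4° short of shut. Now I'll ease it against the stop.

```bash
python3 -m handwheel '[0,-0.8,1.6,0,0,0,1, 0,-0.6,3.2,0,0,0,2, 0,-0.6,4.7,0,0,0,3, 0,-0.6,6.3,0,0,0,4, 0,-0.6,7.2,0,0,0,4.5, 0,-0.6,7.9,0,0,0,5, 0,-0.6,7.9,0,0,0,5]'
```

```text
clock: 12.82
position: [0.5379, 0.1258, 0.2221]
orientation: [[-1.0, 0.001, -0.001], [0.001, 1.0, -0.003], [0.001, -0.003, -1.0]]
contact_force: [-3.8, -6.4, 1.7]
width: 0.0112
finger_force: 42.6
```

```bash
python3 -m handwheel '[0,0,-0.5,0,0,0,0, 0,0,-1,0,0,0,0, 0,0.5,-1.5,0,0,0,0, 0,0.5,-1.8,0,0,0,0, 0,0.5,-1.8,0,0,0,0]' 20
python3 -m handwheel '[11.5,0,0,0,0,0,0, 11.8,0,0,0,0,0,0, 12,0,0,0,0,0,0, 12.2,0,0,0,0,0,0, 12.4,0,0,0,0,0,0, 12.6,0,0,0,0,0,0, 12.8,0,0,0,0,0,0, 13,0,0,0,0,0,0, 13.3,0,0,0,0,0,0, 13.6,0,0,0,0,0,0, 14,0,0,0,0,0,0, 14.5,0,0,0,0,0,0]'
```

```text
clock: 13.45
position: [0.5379, 0.1256, 0.222]
orientation: [[-1.0, 0.0, -0.002], [0.0, 1.0, -0.0], [0.002, -0.0, -1.0]]
contact_force: [-6.6, -2.3, 2.0]
width: 0.0111
finger_force: 42.5
clock: 14.95
position: [0.5385, 0.1258, 0.2223]
orientation: [[-1.0, -0.001, 0.0], [-0.001, 1.0, 0.0], [-0.0, 0.0, -1.0]]
contact_force: [0.1, 0.2, -0.4]
width: 0.0146
finger_force: 0.0
```

Released with zero force. I'll open a little more, lift clear, and check.

```bash
python3 -m handwheel '[16,0,0,0,0,0,0, 18,0,0,0,0,0,0, 21,0,0,0,0,0,0, 24,0,0,0,0,0,0, 24,0,0,0,0,0,0, 24,0,0,8,0,0,0, 24,0,0,18,0,0,0, 24,0,0,32,0,0,0, 24,0,0,60,0,0,0, 24,0,0,90,0,0,0, 24,0,0,90,0,0,0, 24,0,0,90,0,0,0]'
python3 - <<'E'
from h import *
st,p,d=snap("wrist","pics/w8.png");P=pts("wrist",d,st);hsv=cv2.cvtColor(p,cv2.COLOR_RGB2HSV)
m=(hsv[...,0]>45)&(hsv[...,0]<80)&(hsv[...,1]>120)&(d>0)
for lo,hi in((.185,.208),(.235,.255)):
    s=P[m&(P[...,2]>lo)&(P[...,2]<hi)&(P[...,1]<.16)];print(st["position"],np.median(s[:,2]),cv2.minAreaRect((s[:,:2]*1000).astype(np.float32)),np.polyfit(s[:,0],s[:,2],1)[0])
E
```

```text
clock: 16.45
position: [0.5383, 0.1257, 0.312]
orientation: [[-1.0, -0.001, -0.0], [-0.001, 1.0, -0.0], [0.0, -0.0, -1.0]]
contact_force: [0.0, 0.1, -0.8]
width: 0.0242
finger_force: 0.0
[0.53832472 0.12567357 0.31195505] 0.19882852164942638 ((542.1019287109375, 126.43132781982422), (11.952595710754395, 158.2052459716797), 88.8956298828125) -0.025005421250696103
[0.53832472 0.12567357 0.31195505] 0.24393021457498842 ((541.7288818359375, 126.31114959716797), (11.56860065460205, 40.45713424682617), 89.62406921386719) 0.017664786322007898
```

View pics/w8.png

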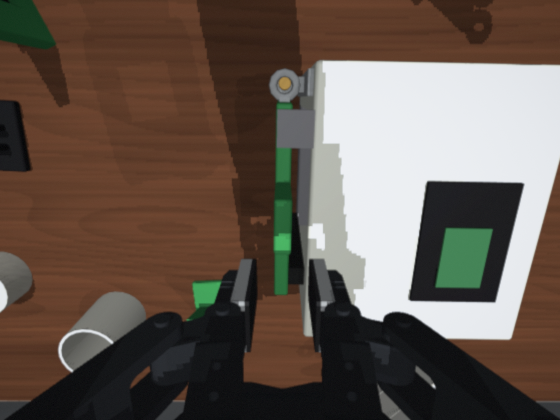

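The door hangs shut and parallel to the printer face (yaw about −1°), with the pin visible in the ring at (285,84). The gripper is clear above it, so I'm handing in.

```bash
python3 -c "
from bench import ctrl
print(ctrl.close_job())"
```

```text
the job is handed in; nothing more can be done
None
```

The green door is hung home on both hinge pins and swung shut against its stop, with the gripper released and clear; I handed the job in at about 16.5 s, and it returned no verdict.

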